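# Open the ratchet stop to the yellow mark

## Task

Make room for the next housing in the row: press the green release paddle on the orange sliding jaw and, with it held down, push the jaw back along its bar, away from the housings, until its red pointer stands over the yellow band. Then let the paddle spring up and leave the jaw there. Do it by pressing and pushing only: pick nothing up, and leave the housings and the other things on the bench where they are.

Things in the scene. Friction and masses are not known exactly. Their poses are not given: they have to be found in the camera images.
- bed: blue steel row bed, fixed, 135 x 520 x 8 mm, with a steel toothed bar along it. Origin on the bench under the bar, at mid-length. Its +y axis runs along the bar from the fixed end stop (y -222 mm) and the row of housings to the bar's free end (y 240 mm): +y is 'back', the way the jaw opens. A white scale strip runs beside the bar, 67 mm from it on the +x side.
- jaw (a joint): place of the sliding jaw (90 mm long black carriage, two upright orange walls) along the bar, m: 0 = at the housings, 0.19 = all the way back (bed +y). Friction about 3 N. While the release is up, a pawl in the bar's teeth (8 mm pitch) stops the jaw going back beyond one tooth; towards the housings it clicks along.
- release (a joint): how far the release paddle is pressed down, m: 0 = up, 0.010 = fully down (firm stop). The pawl is clear of the teeth beyond about 0.005. It springs back up when let go; about 3 N to start, 8 N fully down. Untouched, it may rest up to 0.004 down on a tooth.
- release_top (a point): centre of the top of the green release paddle (46 mm across the bar, 58 mm along it), 70 mm over the bench when fully up. It is the floor of a 66 mm long pocket between the jaw's two orange walls, open at the top and sides. It moves down with the paddle and along with the jaw.
- jaw_wall (a point): middle of the top edge of the inner face of the jaw's rear orange wall (62 mm wide, 12 thick, 97 mm over the bench), 33 mm from the paddle's centre along bed +y: the upright face to push against to send the jaw back. The front wall, facing the housings, is 90 mm wide, 12 thick, top 102 mm over the bench.
- pointer (a point): the tip area of the jaw's thin red pointer (6 mm wide), which sticks out over the white scale strip, level with the paddle's centre along the bar.
- band: yellow band on the white scale strip, 30 mm long along the bar and 30 mm wide: the mark to open to. Origin at its centre, y axis along the bar like the bed's. It lies at a different place along the bar each time.
- unit_a_mid (a point): small electrical housing standing in the bed, next to the fixed end stop, 100 x 78 x 60 mm, black with a grey lid and a yellow label; the point is its centre.
- unit_b_mid (a point): small electrical housing standing in the bed, next to the sliding jaw, 100 x 78 x 60 mm, black with a grey lid and a yellow label; the point is its centre.
- unit_next_mid (a point): spare housing standing on the bench beside the bed, 100 x 78 x 60 mm, black with a grey lid and a yellow label; the point is its centre.
- tape_measure_mid (a point): black and yellow tape measure, 70 x 36 x 62; sizes in mm; the point is at its middle. To be left alone.
- screwdriver_mid (a point): screwdriver, 180 long, lying; sizes in mm; the point is at its middle. To be left alone.
- tape_roll_mid (a point): brown roll of tape, 100 across, 48 high; sizes in mm; the point is at its middle. To be left alone.
- marker_mid (a point): white marker pen with a blue cap, 125 long, 14 thick, lying; sizes in mm; the point is at its middle. To be left alone.
There are look-alikes about, which are no part of the job. What is shaped like the part that bears unit_a_mid but pink or purple is not meant.

How it is judged:
By the outcome, as a careful person would: the job done as asked, in the order asked, and still so for the second after the job is handed in, with the robot touching nothing.
It also fails if it takes over 38 s, if anything falls off the work surface, if the arm or the gripper's body presses on something with over 40 N, if the wrist force passes 120 N, or if a joint passes its speed limit or range.

## Robot

A 6-joint arm with a two-finger parallel gripper is mounted at the origin on the work surface. World frame = base frame: x ahead of the robot, y to its left, z up, the work surface at z = 0. Lengths are in mm, angles in degrees, forces in N, time in s.
With the tool pointing down it reaches from about 250 to 800 mm from the base axis. Payload 3.9 kg.
Tool frame: the origin (TCP) lies midway between the tips of the shut fingers; the grasp point (between the pads) lies 19 mm behind it; z points along the fingers, y is the line along which they close (so a half turn about z gives the same grasp; the last joint's range is limited). The gripper opens to 85 mm and grips with 20 to 120 N. Pads are 22 mm wide; open, the fingers measure 114 mm over their backs; the gripper's body (76 mm by 85 mm) begins 54 mm behind the grasp point. The pads swing forward as they close: fully open they stand 13 mm farther back than shut.
Start: joints at [-64.572, 14.897, -7.913, 67.191, 0, 90], TCP at [225.416, -474.134, 231.304] pointing down, gripper open.
Joint ranges: [-159.42, 159.42], [-47.68, 98.78], [-73.54, 78.23], [-108.79, 121.32], [-90, 84.71], [-180, 180]. Speed limits (degrees/s): [147.25, 147.25, 180, 180, 180, 180].

## Interface

Orientations are given as a 3x3 rotation matrix whose columns are the frame's x, y, z axes.
In Python, from rig import read_state, capture, job_done gives the robot as it stands.
- The arm moves only by the tool arm_command, never from a script. Its argument "motion" is a list that holds one entry, the list of rows, each a list of 7 numbers: the turn, a rotation vector about the tool's x, y, z in degrees, then the shift along the tool's x, y, z in m, then the finger opening in m, from 0 to 0.0854. In form: [[[ax, ay, az, dx, dy, dz, claw], ...]]. A call has 1 to 20 rows; each row is the pose to reach, as a shift and turn from the pose commanded when the call began, along the tool's axes at that moment; what a row does not reach only later rows make up. A row lasts 1/12 s, in which the tool goes at most 41.7 mm and 7.16 degrees, less where a joint would pass 70% of its speed; a pose out of reach is approached as far as the arm can. A call with a gripper value outside its range is refused whole. The fingers move at their own pace and stop on an object; the grip force is fixed at half the most. Time passes only in rows, so rows that repeat a pose let the fingers close. It gives the time, the measured TCP pose, the force, the opening and the grip force at its end, in the units of the state.
- read_state(): the state, without advancing time (a new reading comes with each control period).
- capture(name): name is "side" or "top"; returns a dict with "img" (420x560x3 uint8, red, green, blue), "fx", "fy", "cx", "cy" (pixels), "k1" (the pictures are not rectified: a ray, as slopes to the right and down, at radius r is drawn at 1 + k1 r^2 times it, then the intrinsics apply), "R" (3x3) and "t" (3): a world point X has camera coordinates R X + t. Camera axes: x right, y down, z forward; pixel columns grow to the right and rows downward; lengths in mm; the calibration is good to about 2 mm. A picture is of the moment at which its call begins. There is no depth.
- job_done(): hands the job in; it is judged then, once.
The state is a dict: "time": time; "qpos": joint angles; "qd": joint speeds; "effort": joint torques, N m; "ee_pos": TCP position; "eef_rot": TCP orientation; "force": force on the tool from outside, world axes, zero at the start; "ft_torque": the same for the moment, N m; "finger_gap": finger opening in mm; "finger_force": force on a finger pad.
Only numpy, scipy, OpenCV 4.12 (cv2) and the standard library are available. Lean on these libraries where they do the work, as an engineer would, in place of code of your own. Each camera call takes 0.05 s, during which the arm holds its last target. There are 200 camera calls.

## Working session

There is one attempt and no reset: what is moved stays moved. The work goes in short steps, Python scripts to look and compute and a tool call to move; the robot and the scene stay as the last step left them, time stands still between calls to the robot, and variables do not carry over. Pictures are saved under pics/ and viewed, at most 10 in all, crops included, and the job is handed in when it is done.

Besides the shell and the picture viewer there is one more tool, called after "Emit:" as name(argument=value, ...) on one line, values as JSON. arm_command: Moves the arm, as the interface text tells. Its arguments: {"type":"object","properties":{"motion":{"type":"array"}},"required":["motion"]}

```bash
mkdir -p pics; ls; cat > h.py <<'E'
import numpy as np, cv2
from rig import read_state, capture, job_done
def ray(c,u,v):
    d=np.array([(u-c["cx"])/c["fx"],(v-c["cy"])/c["fy"]]);s=d.copy()
    for _ in range(30): s=d/(1+c["k1"]*(s@s))
    R=np.array(c["R"]);t=np.array(c["t"])
    return -R.T@t, R.T@np.array([s[0],s[1],1])
def atz(c,u,v,z):
    o,d=ray(c,u,v); return o+d*(z-o[2])/d[2]
def proj(c,X):
    p=np.array(c["R"])@np.array(X,float)+np.array(c["t"]);s=p[:2]/p[2];s=s*(1+c["k1"]*(s@s))
    return np.round([c["fx"]*s[0]+c["cx"],c["fy"]*s[1]+c["cy"]],1)
def save(c,n,box=None,k=1):
    im=c["img"][:,:,::-1]
    if box: x0,y0,x1,y1=box; im=im[y0:y1,x0:x1]
    cv2.imwrite("pics/"+n,cv2.resize(im,None,fx=k,fy=k,interpolation=cv2.INTER_CUBIC))
E
python3 - <<'E'
from h import *
for n in("top","side"):
    c=capture(n); save(c,n+"1.png",None,1.4); print(n,c["fx"],c["k1"],ray(c,280,210))
s=read_state(); print(s["time"],s["ee_pos"],s["eef_rot"],s["force"],s["finger_gap"])
E
```

```text
pics
top 387.3148254228233 0.03633049030105731 (array([ 444.84508208, -102.68235884,  944.77834336]), array([ 0.14171504, -0.02926705, -0.98967186]))
side 488.224494243047 -0.0938625322831863 (array([475.93060044, 740.84393835, 967.6206595 ]), array([ 0.07281726, -0.69362854, -0.71674447]))
0.1 [ 225.1356574  -473.58496548  230.54246538] [[ 9.03138863e-01  4.29347797e-01 -8.14503691e-04]
 [ 4.29348566e-01 -9.03137452e-01  1.59738751e-03]
 [-4.97739795e-05 -1.79236873e-03 -9.99998392e-01]] [-0.01823771 -0.19415187 -0.44818814] 85.0656529818395
```

View pics/top1.png

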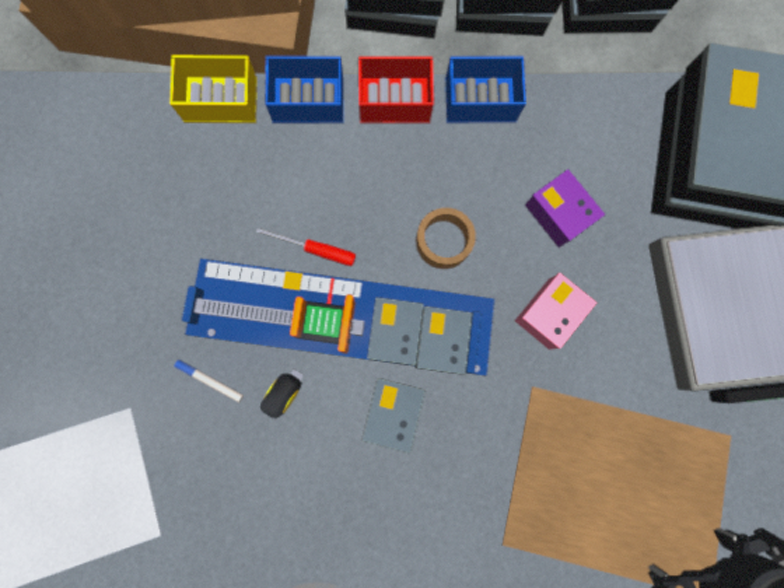

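View pics/side1.png

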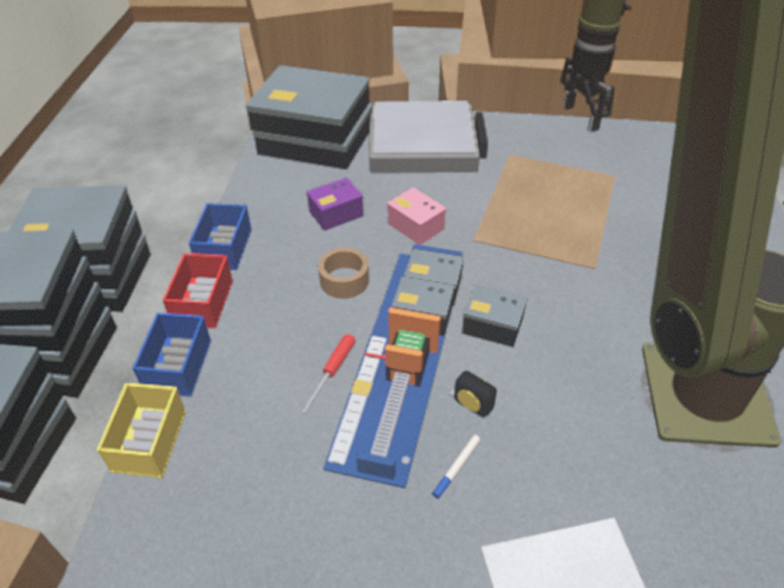

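The top view shows the bed with its bar running left (+y, free end). The green paddle is near (322,321), the red pointer near (331,290) and the yellow band near (292,281), all at the 1.4x scale. I'll enlarge that area for exact pixels.

```bash
python3 - <<'E'
from h import *
c=capture("top"); save(c,"top2.png",(130,180,270,260),5.7)
c=capture("side"); save(c,"side2.png",(230,215,330,345),4.6)
E
```

```text
(no output)
```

View pics/top2.png

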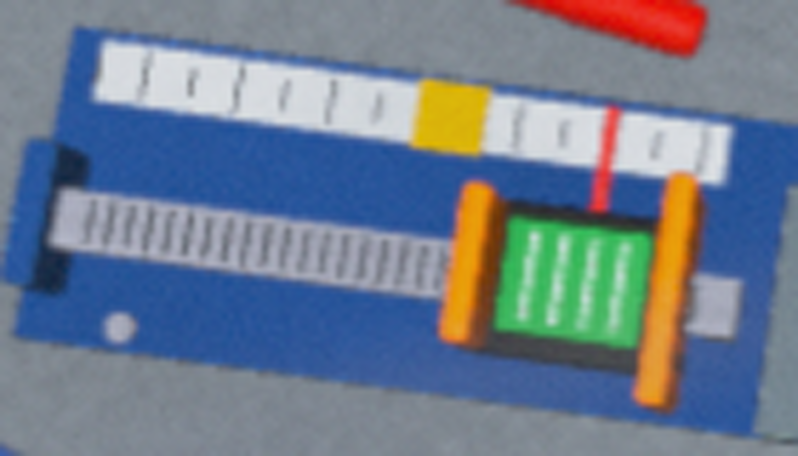

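View pics/side2.png

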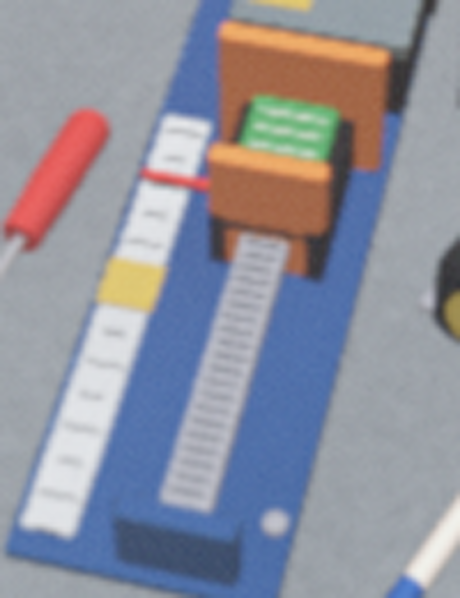

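The enlarged top view shows the band centred near (451,118), the pointer from (614,110) to (600,210) and the paddle corners at (507,214), (655,232), (640,347) and (495,328). The strip's centreline ends are (98,71) and (728,154). The side view agrees: band centre near (133,285), pointer tip near (145,176).

```bash
python3 - <<'E'
from h import *
c=capture("top"); T=lambda X,Y,z: atz(c,130+X/5.7-.41,180+Y/5.7-.41,z)
d=capture("side"); S=lambda X,Y,z: atz(d,230+X/4.6-.39,215+Y/4.6-.39,z)
p=lambda n,v:print(n,np.round(v,1))
a,b=T(98,71,9),T(728,154,9); p("strip",[a,b]); u=(a-b)/np.linalg.norm(a-b); print("len",np.linalg.norm(a-b),"u",u)
a2,b2=S(48,532,9),S(188,119,9); w=a2-b2; p("strip side",[a2,b2]); print(w/np.linalg.norm(w),np.linalg.norm(w))
p("bar top",[T(62,218,28),T(440,268,28)])
bt=T(451,118,9);bs=S(133,285,9); p("band",[bt,bs])
P=T(574,280,70);p("paddle",P); p("paddle corners",[T(*q,70) for q in((507,214),(655,232),(640,347),(495,328))])
p("paddle side",S(290,128,70))
p("rear wall top ends outer",[T(468,180,97),T(443,340,97)])
p("front wall top", [T(684,175,102),T(655,407,102)])
p("rear side top L/R",[S(209,150,97),S(331,168,97)])
p("unit b",[T(0,0,0)[:1]])
for z in (10,20,30,40): 
  for n,q in(("T",T(614,110,z)),("S",S(145,176,z))): p(f"ptr {n}{z} along-from-band",[(q-(bt if n=='T' else bs))@u,*q])
# triangulate pointer
o1,r1=ray(c,130+614/5.7-.41,180+110/5.7-.41);o2,r2=ray(d,230+145/4.6-.39,215+176/4.6-.39)
k=np.linalg.lstsq(np.c_[r1,-r2],o2-o1,rcond=None)[0];p("ptr tri",[o1+k[0]*r1,o2+k[1]*r2])
p("paddle->band along",(bt-P)@u)
E
```

```text
strip [[627.  192.6   9. ]
 [587.9 -75.1   9. ]]
len 270.5222629947341 u [0.14453308 0.98949997 0.        ]
strip side [[626.2 192.9   9. ]
 [587.3 -75.3   9. ]]
[0.14359174 0.98963701 0.        ] 270.96091480176375
bar top [[561.7 198.8  28. ]
 [538.7  43.8  28. ]]
band [[604.9  43.1   9. ]
 [603.7  42.    9. ]]
paddle [528.9 -15.7  70. ]
paddle corners [[555.5  10.9  70. ]
 [547.6 -47.7  70. ]
 [502.1 -41.7  70. ]
 [510.4  15.2  70. ]]
paddle side [526.3 -21.9  70. ]
rear wall top ends outer [[565.5  22.5  97. ]
 [504.1  31.2  97. ]]
front wall top [[565.7 -60.9 102. ]
 [477.3 -49.6 102. ]]
rear side top L/R [[564.3  19.2  97. ]
 [502.3  25.4  97. ]]
unit b [[660.4]]
ptr T10 along-from-band [-68.4 607.4 -26.5  10. ]
ptr S10 along-from-band [-72.2 606.3 -31.3  10. ]
ptr T20 along-from-band [-69.5 605.7 -27.3  20. ]
ptr S20 along-from-band [-64.4 604.9 -23.3  20. ]
ptr T30 along-from-band [-70.6 603.9 -28.1  30. ]
ptr S30 along-from-band [-56.6 603.5 -15.2  30. ]
ptr T40 along-from-band [-71.6 602.2 -28.9  40. ]
ptr S40 along-from-band [-48.9 602.2  -7.1  40. ]
ptr tri [[606.4 -26.9  15.6]
 [605.5 -26.9  15.5]]
paddle->band along 69.1
```

The measurements hold together. The strip is 271 mm long, the paddle corners give 46 x 58 mm, and the triangulated pointer stands level with the paddle. The jaw has to go back about 69 mm. I'll use shut fingers, closing line across the bar, so tool x runs along bed +y.

Emit:
arm_command(motion=[[[0,0,-56.3,0.4775,-0.2937,0.08,0],[0,0,-56.3,0.4775,-0.2937,0.08,0],[0,0,-56.3,0.4775,-0.2937,0.08,0],[0,0,-56.3,0.4775,-0.2937,0.08,0],[0,0,-56.3,0.4775,-0.2937,0.08,0],[0,0,-56.3,0.4775,-0.2937,0.08,0],[0,0,-56.3,0.4775,-0.2937,0.08,0],[0,0,-56.3,0.4775,-0.2937,0.08,0],[0,0,-56.3,0.4775,-0.2937,0.08,0],[0,0,-56.3,0.4775,-0.2937,0.08,0],[0,0,-56.3,0.4775,-0.2937,0.08,0],[0,0,-56.3,0.4775,-0.2937,0.08,0],[0,0,-56.3,0.4775,-0.2937,0.08,0],[0,0,-56.3,0.4775,-0.2937,0.08,0],[0,0,-56.3,0.4775,-0.2937,0.08,0],[0,0,-56.3,0.4775,-0.2937,0.08,0],[0,0,-56.3,0.4775,-0.2937,0.08,0],[0,0,-56.3,0.4775,-0.2937,0.08,0],[0,0,-56.3,0.4775,-0.2937,0.08,0]]])

```text
time: 1.88
ee_pos: [529.9, -5.0, 151.6]
eef_rot: [[0.146, 0.989, -0.0], [0.989, -0.146, -0.0], [-0.0, -0.0, -1.0]]
force: [0.0, -1.1, 0.2]
finger_gap: 0.2
finger_force: 0.0
```

```bash
python3 - <<'E'
from h import *
c=capture("side"); save(c,"side3.png",(210,150,350,280),4.5)
s=read_state();print(s["ee_pos"],s["time"])
E
```

```text
[530.05771808  -5.00484518 151.6395242 ] 1.9333
```

View pics/side3.png

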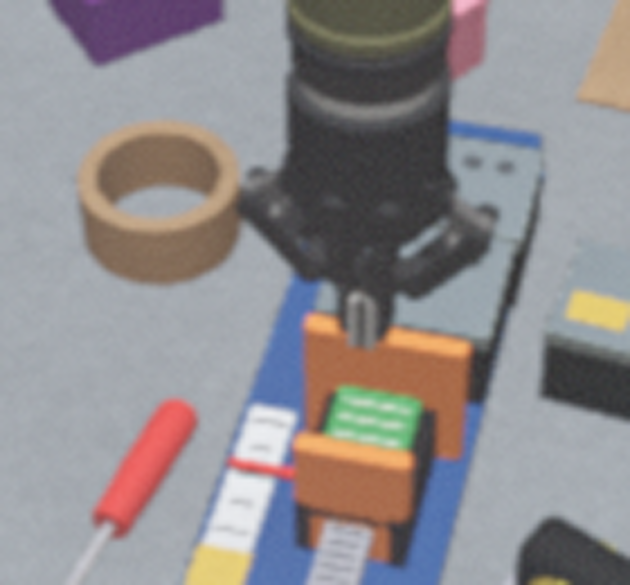

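The shut fingers hang over the pocket, tip near (362,345), with the paddle and its two walls below them. Going down now.

Emit:
arm_command(motion=[[[0,0,0,0,0,0.03,0],[0,0,0,0,0,0.055,0],[0,0,0,0,0,0.07,0],[0,0,0,0,0,0.076,0],[0,0,0,0,0,0.079,0],[0,0,0,0,0,0.081,0],[0,0,0,0,0,0.083,0],[0,0,0,0,0,0.085,0],[0,0,0,0,0,0.086,0],[0,0,0,0,0,0.086,0]]])

```text
time: 2.77
ee_pos: [531.5, -3.9, 66.3]
eef_rot: [[0.144, 0.99, 0.002], [0.99, -0.144, -0.0], [0.0, 0.002, -1.0]]
force: [-0.8, 0.2, 5.3]
finger_gap: 0.1
finger_force: 2.2
```

Emit:
arm_command(motion=[[[0,0,0,0,0,0.002,0],[0,0,0,0,0,0.0035,0],[0,0,0,0,0,0.0045,0],[0,0,0,0,0,0.0045,0],[0,0,0,0,0,0.0045,0]]])

```text
time: 3.18
ee_pos: [531.5, -3.9, 61.9]
eef_rot: [[0.144, 0.99, 0.002], [0.99, -0.144, -0.0], [0.0, 0.002, -1.0]]
force: [-0.5, -0.3, 6.3]
finger_gap: -0.2
finger_force: 3.1
```

Emit:
arm_command(motion=[[[0,0,0,0,0,0.001,0],[0,0,0,0.002,0,0.001,0],[0,0,0,0.005,0,0.001,0],[0,0,0,0.008,0,0.001,0],[0,0,0,0.011,0,0.001,0],[0,0,0,0.014,0,0.001,0],[0,0,0,0.018,0,0.001,0],[0,0,0,0.022,0,0.001,0],[0,0,0,0.026,0,0.001,0],[0,0,0,0.03,0,0.001,0],[0,0,0,0.034,0,0.001,0],[0,0,0,0.038,0,0.001,0],[0,0,0,0.042,0,0.001,0],[0,0,0,0.046,0,0.001,0],[0,0,0,0.05,0,0.001,0],[0,0,0,0.053,0,0.001,0],[0,0,0,0.055,0,0.001,0],[0,0,0,0.055,0,0.001,0]]])

```text
time: 4.68
ee_pos: [539.6, 50.2, 61.1]
eef_rot: [[0.144, 0.99, 0.003], [0.99, -0.144, -0.001], [-0.001, 0.003, -1.0]]
force: [-0.1, -1.9, 6.2]
finger_gap: 0.1
finger_force: 3.3
```

```bash
python3 - <<'E'
from h import *
c=capture("top"); save(c,"top4.png",(130,180,270,260),5.7)
E
```

```text
(no output)
```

View pics/top4.png

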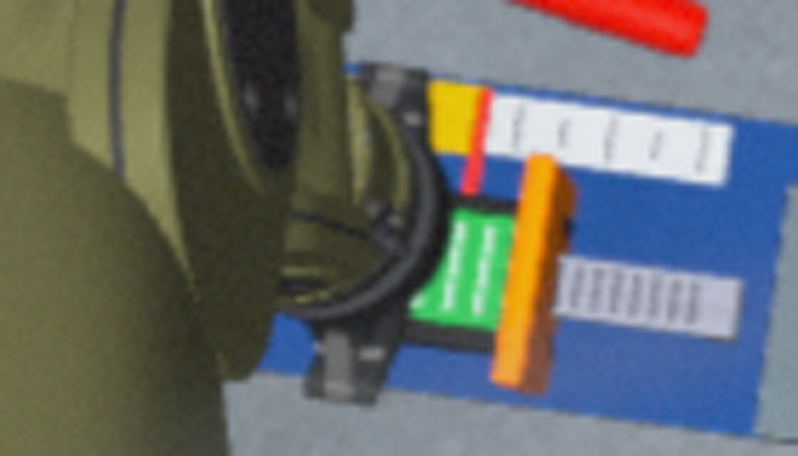

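The pointer tip, near (486,92), has reached the near edge of the band. It moved about 55 mm along with the tool, so about 14 mm remain.

Emit:
arm_command(motion=[[[0,0,0,0.003,0,0,0],[0,0,0,0.006,0,0,0],[0,0,0,0.009,0,0,0],[0,0,0,0.012,0,0,0],[0,0,0,0.014,0,0,0],[0,0,0,0.014,0,0,0],[0,0,0,0.014,0,0,0]]])

```text
time: 5.32
ee_pos: [541.6, 64.0, 61.1]
eef_rot: [[0.144, 0.99, 0.003], [0.99, -0.144, -0.001], [-0.001, 0.003, -1.0]]
force: [-0.3, -2.3, 6.6]
finger_gap: 0.2
finger_force: 3.3
```

```bash
python3 - <<'E'
from h import *
c=capture("side"); save(c,"side5.png",(220,220,330,320),5.5)
c=capture("top"); save(c,"top5.png",(180,180,270,260),6.5)
E
```

```text
(no output)
```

View pics/side5.png

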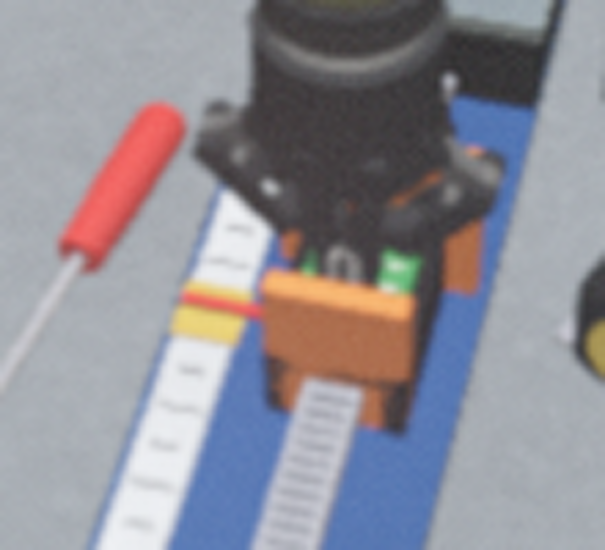

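The pointer tip, near (187,299), lies over the band, whose centre is near (211,313). The pointer stands above the strip, so I'll check with parallax taken out.

```bash
python3 - <<'E'
from h import *
d=capture("side"); S=lambda X,Y,z: atz(d,220+X/5.5-.41,220+Y/5.5-.41,z)
u=np.array([.144,.9896,0]); B=np.array([604.3,42.5,9])
for q in((187,299),(215,304)): 
    p=S(*q,15.5); print(p,(p-B)@u)
p=S(211,313,9); print("band",p,(p-B)@u)
E
```

```text
[615.71321862  40.07934588  15.5       ] -0.7519758323146131
[603.08217952  41.66495603  15.5       ] -1.0017256655185471
band [605.09436245  41.94395222   9.        ] -0.4358766942263135
```

View pics/top5.png

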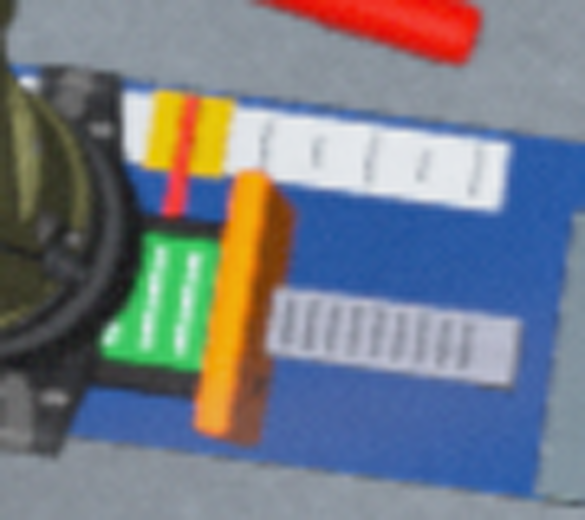

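In the top view the pointer, near (188,130), is centred on the band, which spans about x 148-235. The side measurement puts it within 1 mm. I'll lift straight up.

Emit:
arm_command(motion=[[[0,0,0,0,0,-0.003,0],[0,0,0,0,0,-0.007,0],[0,0,0,0,0,-0.012,0],[0,0,0,0,0,-0.025,0],[0,0,0,0,0,-0.05,0],[0,0,0,0,0,-0.085,0],[0,0,0,0,0,-0.12,0],[0,0,0,0,0,-0.15,0],[0,0,0,0,0,-0.15,0],[0,0,0,0,0,-0.15,0],[0,0,0,0,0,-0.15,0]]])

```text
time: 6.38
ee_pos: [539.8, 64.5, 209.2]
eef_rot: [[0.144, 0.99, -0.001], [0.99, -0.144, 0.0], [-0.0, -0.001, -1.0]]
force: [-0.2, 0.4, -0.2]
finger_gap: -0.2
finger_force: 0.0
```

```bash
python3 - <<'E'
from h import *
c=capture("side"); save(c,"side6.png",(200,170,350,320),4)
E
```

```text
(no output)
```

View pics/side6.png

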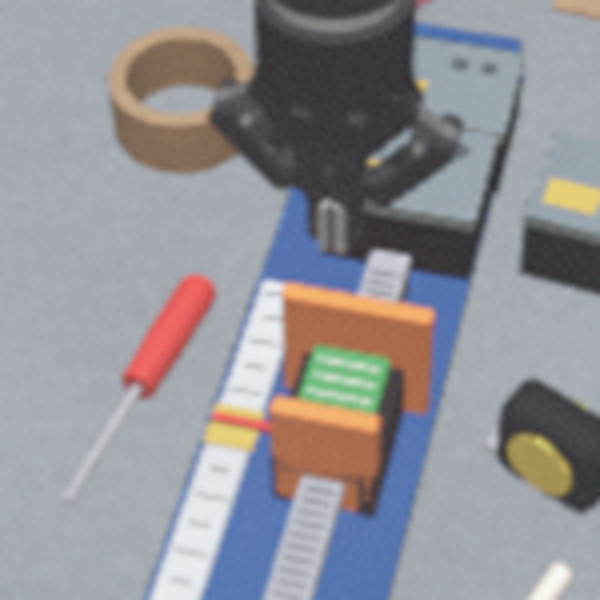

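The pointer, from (213,417) to (268,427), still lies over the band. The paddle is up, the housings stand where they were, and the gripper is clear.

```bash
python3 -c "
from rig import job_done; print(job_done())"
```

```text
the job is handed in; nothing more can be done
None
```

I pressed the release paddle and moved the jaw back about 69 mm, so its red pointer stands over the yellow band (about 1 mm off centre when measured). I then let the paddle spring up, lifted the gripper clear and handed the job in at about 6.4 s; the paddle carried the jaw by friction, not the rear wall.

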